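# Assemble two vacuum flasks on the chemistry table

### The job

Put the two vacuum flasks together, the tall green one first and then the short orange one: for each, lower the liner of that colour into the metal jacket with the rim of the same colour until its collar rests on the rim, let go, and then set the stopper of that colour in the liner's neck until its flange rests on the neck. Lower the glass in, do not drop it, and leave the white spare stopper, the blue cup, the porcelain dish and the cork ring where they are.

Things in the scene. Friction and masses are not known exactly. Their poses are not given: they have to be found in the camera images.
- tall_jacket_rim (a point): Centre of the mouth, level with the rim's top, of the tall flask jacket: an upright open metal can 95 mm high, fixed to the table. Silvery wall 68 mm across, green rim ring 72 mm across, bore 56 mm, inside floor 10 mm above the table, dark foot disc 80 mm across. z is up. The green liner's collar comes to rest on this rim.
- short_jacket_rim (a point): Centre of the mouth, level with the rim's top, of the short flask jacket: an upright open metal can 65 mm high, fixed to the table. Silvery wall 68 mm across, orange rim ring 72 mm across, bore 56 mm, inside floor 10 mm above the table, dark foot disc 80 mm across. z is up. The orange liner's collar comes to rest on this rim.
- tall_liner_grip (a point): Grip point of the loose green liner, 122 mm high, about 0.2 kg, upright. From its foot up: glass tube 44 mm across, 80 long; green collar 72 across, 6 thick; green neck 48 across, 40 bore, 36 tall. The point is on the axis (z, up), 110 mm above the foot, 24 above the collar's top, 12 below the neck's top: grip the neck here, fingertips above the collar. Seated, it is 30 mm above the jacket's rim.
- short_liner_grip (a point): Grip point of the loose orange liner, 94 mm high, about 0.2 kg, upright. From its foot up: glass tube 44 mm across, 52 long; orange collar 72 across, 6 thick; orange neck 48 across, 40 bore, 36 tall. The point is on the axis (z, up), 82 mm above the foot, 24 above the collar's top, 12 below the neck's top: grip the neck here, fingertips above the collar. Seated, it is 30 mm above the jacket's rim.
- green_stopper_grip (a point): Grip point of the loose green stopper, about 50 g, upright on its plug: cork plug 30 mm across, 16 long; green flange 54 across, 6 thick; green round knob 26 across, 32 tall. The point is on the axis (z, up), in the knob, 46 mm above the plug's foot, 30 above the flange's underside, 8 below the top. Seated, flange on the neck, it is 42 mm above the liner's grip point.
- orange_stopper_grip (a point): Grip point of the loose orange stopper, about 50 g, upright on its plug: cork plug 30 mm across, 16 long; orange flange 54 across, 6 thick; orange round knob 26 across, 32 tall. The point is on the axis (z, up), in the knob, 46 mm above the plug's foot, 30 above the flange's underside, 8 below the top. Seated, flange on the neck, it is 42 mm above the liner's grip point.
- white_stopper_grip (a point): Grip point of the loose white stopper, about 50 g, upright on its plug: cork plug 30 mm across, 16 long; white flange 54 across, 6 thick; white round knob 26 across, 32 tall. The point is on the axis (z, up), in the knob, 46 mm above the plug's foot, 30 above the flange's underside, 8 below the top. It is a spare: leave it alone.
- blue_cup: Blue plastic drinking cup with a white inside floor, 85 mm high, 68 mm across the rim, loose; origin at the centre of its underside. Leave it alone.
- dish: White porcelain evaporating dish, 90 mm across, 32 mm high, loose; origin at the centre of its underside. Leave it alone.
- cork_ring: Cork support ring lying flat, 84 mm across, 48 mm hole, 22 mm high, loose; origin at the centre of its underside. Leave it alone.

How it is judged:
On the way, in this order (a step that is already met when the one before it is completed fails the run):
1. the green liner is seated in the tall green jacket, collar on the rim, and let go (horizontal distance between tall_liner_grip and tall_jacket_rim below 0.012 m and z of tall_liner_grip in the frame of tall_jacket_rim between 0.025 and 0.035 m and angle between tall_liner_grip's own z axis and vertical below 0.1 rad and linear speed of tall_liner below 0.02 m/s and angular speed of tall_liner below 0.2 rad/s and contact force between the fingers and tall_liner below 0.2 N), for 0.2 s.
2. the green stopper is seated in the green liner, which is still seated in its jacket, and let go (horizontal distance between tall_liner_grip and tall_jacket_rim below 0.012 m and z of tall_liner_grip in the frame of tall_jacket_rim between 0.025 and 0.035 m and angle between each of tall_liner_grip, green_stopper_grip's own z axis and vertical below 0.1 rad and horizontal distance between green_stopper_grip and tall_liner_grip below 0.01 m and z of green_stopper_grip in the frame of tall_liner_grip between 0.037 and 0.047 m and linear speed of green_stopper below 0.02 m/s and angular speed of green_stopper below 0.2 rad/s and contact force between the fingers and green_stopper below 0.2 N), for 0.2 s.
3. the orange liner is seated in the short orange jacket, collar on the rim, and let go (horizontal distance between short_liner_grip and short_jacket_rim below 0.012 m and z of short_liner_grip in the frame of short_jacket_rim between 0.025 and 0.035 m and angle between short_liner_grip's own z axis and vertical below 0.1 rad and linear speed of short_liner below 0.02 m/s and angular speed of short_liner below 0.2 rad/s and contact force between the fingers and short_liner below 0.2 N), for 0.2 s.
4. the orange stopper is seated in the orange liner, which is still seated in its jacket, and let go (horizontal distance between short_liner_grip and short_jacket_rim below 0.012 m and z of short_liner_grip in the frame of short_jacket_rim between 0.025 and 0.035 m and angle between each of short_liner_grip, orange_stopper_grip's own z axis and vertical below 0.1 rad and horizontal distance between orange_stopper_grip and short_liner_grip below 0.01 m and z of orange_stopper_grip in the frame of short_liner_grip between 0.037 and 0.047 m and linear speed of orange_stopper below 0.02 m/s and angular speed of orange_stopper below 0.2 rad/s and contact force between the fingers and orange_stopper below 0.2 N), for 0.2 s.
At the end, for the whole second after the job is handed in: Each liner is in the jacket of its colour, collar on the rim (within 12 mm sideways, 5 mm in height), and each stopper in the liner of its colour, flange on the neck (10 mm sideways, 5 mm in height), all tilted under 0.1 rad, at rest and released (all of step 2 and all of step 4 and linear speed of each of tall_liner, short_liner below 0.02 m/s and angular speed of each of tall_liner, short_liner below 0.2 rad/s and contact force between the fingers and tall_liner below 0.2 N and contact force between the fingers and short_liner below 0.2 N); the robot touches nothing.
It fails at once if the green liner is dropped into its jacket (falls faster than 0.6 m/s as it reaches the rim) (horizontal distance between tall_liner_grip and tall_jacket_rim below 0.02 m and z of tall_liner_grip in the frame of tall_jacket_rim below 0.055 m and linear speed of tall_liner above 0.6 m/s).
It fails at once if the orange liner is dropped into its jacket (falls faster than 0.6 m/s as it reaches the rim) (horizontal distance between short_liner_grip and short_jacket_rim below 0.02 m and z of short_liner_grip in the frame of short_jacket_rim below 0.055 m and linear speed of short_liner above 0.6 m/s).
It fails at once if the white stopper, blue cup, dish or cork ring is moved more than 30 mm (distance of any of white_stopper_grip, blue_cup, dish, cork_ring from where it was at the start of the episode above 0.03 m).
It also fails if it takes over 120 s, if anything falls off the work surface, if the arm or the gripper's body presses on something with over 40 N, if the wrist force passes 120 N, or if a joint passes its speed limit or range.

### The arm

A 7-joint arm with a two-finger parallel gripper is mounted at the origin on the work surface. World frame = base frame: x ahead of the robot, y to its left, z up, the work surface at z = 0. Lengths are in m, angles in rad, forces in N, time in s.
With the tool pointing down it reaches from about 0.4 to 0.875 m from the base axis. Payload 19.3 kg.
Tool frame: the origin (TCP) lies at the very end of the fingers, on their centre line; the grasp point (between the pads) lies 19 mm behind it; y points along the fingers, x is the direction in which the jaws open and shut, and the axes are right-handed (so a half turn about y gives the same grasp; the last joint's range is limited). The gripper opens to 85 mm and grips with 20 to 120 N. Pads are 22 mm wide; open, the fingers measure 114 mm over their backs; the gripper's body (76 mm by 85 mm) begins 54 mm behind the grasp point. The pads swing forward as they close: fully open they stand 13 mm farther back than shut.
Start: joints at [1.099, 0.521, -0.036, 1.599, 0.021, 1.021, -0.113], TCP at [0.244, -0.575, 0.231] pointing down, gripper open.
Joint ranges: [-2.91, 2.91], [-0.3, 2.13], [-1.5, 1.42], [0.17, 2.43], [-1.26, 4.41], [0.16, 1.93], [-2.52, 2.52]. Speed limits (rad/s): [1.89, 1.89, 2.39, 2.39, 3.01, 3.01, 3.01].

### API

Orientations are given as [roll, pitch, yaw] about the fixed x, y, z axes, in that order (R = Rz(yaw) Ry(pitch) Rx(roll)).
In Python, from workcell import bot gives the robot as it stands. The module is installed in compiled form; this text tells all that it offers.
- The arm moves only by the shell command python3 -m crank 'ROWS' [FORCE]. ROWS is JSON, a list of rows, each an object of numbers: "hand": the closure, from 0 (fully open) to 1 (shut); "dx", "dy", "dz": the shift along the tool's x, y, z in mm; "yaw": the turn about the tool's y in rad. In form: [{"hand": .., "dx": .., "dy": .., "dz": .., "yaw": ..}, ...]. A call has 1 to 12 rows; each row is the pose to reach, as a shift and turn from the pose commanded when the call began, along the tool's axes at that moment; what a row does not reach only later rows make up. A row lasts 1/12 s, in which the tool goes at most 41.7 mm and 7.16 degrees, less where a joint would pass 70% of its speed; a pose out of reach is approached as far as the arm can. A call with a gripper value outside its range is refused whole. The fingers move at their own pace and stop on an object; FORCE is the grip in N (left out, the last holds). Time passes only in rows, so rows that repeat a pose let the fingers close. It gives the time, the measured TCP pose, the force and the opening at its end, in the units of the state.
- bot.observe(): the state, without advancing time (a new reading comes with each control period).
- bot.grab_frame(name): name is "scene" or "top" or "wrist"; returns the picture (384x512x3 uint8, red, green, blue); there is no depth.
- bot.camera_info(name): a dict with "fx", "fy", "cx", "cy" (pixels), "dist" ([k1, k2, p1, p2, k3] as OpenCV has them; the pictures are not rectified), "rvec" (rotation vector, rad) and "tvec" (3), from world to camera coordinates, as OpenCV has them. Camera axes: x right, y down, z forward; pixel columns grow to the right and rows downward; lengths in m; the calibration is good to about 2 mm. A picture is of the moment at which its call begins: read the wrist's pose just before it. camera_info takes no time and is no camera call; for the wrist camera it gives the pose at the moment of the call.
- bot.job_done(): hands the job in, once; it reports no verdict.
The state is a dict: "clock": time; "qpos": joint angles; "qd": joint speeds; "joint_efforts": joint torques, N m; "position": TCP position; "tool_rot": TCP orientation; "force": force on the tool from outside, world axes, zero at the start; "moment": the same for the moment, N m; "grip_width": finger opening in m.
Only numpy, scipy, OpenCV 4.12 (cv2) and the standard library are available. Lean on these libraries where they do the work, as an engineer would, in place of code of your own. Each camera call takes 0.05 s, during which the arm holds its last target.

## Working session

There is one attempt and no reset: what is moved stays moved. The work goes in short steps, Python scripts to look and compute and a shell command to move; the robot and the scene stay as the last step left them, time stands still between calls to the robot, and variables do not carry over. Pictures are saved under pics/ and viewed, and the job is handed in when it is done.

```bash
mkdir -p pics; python3 - <<'E'
from workcell import bot
import cv2
print(bot.observe())
for n in ("scene","top","wrist"):
    print(n,bot.camera_info(n))
    cv2.imwrite(f"pics/{n}0.png",cv2.cvtColor(bot.grab_frame(n),cv2.COLOR_RGB2BGR))
E
```

```text
{'clock': 0.0, 'qpos': array([ 1.09882701,  0.52201825, -0.03628749,  1.60001588,  0.02117258,
        1.02108529, -0.11280449]), 'qd': array([ 1.22110384e-04, -1.07897311e-03,  8.77738339e-04, -1.03469399e-03,
       -2.49920207e-04,  8.80526510e-04, -6.51220244e-05]), 'joint_efforts': array([-1.78986495e-03, -9.27084231e+01,  1.97896935e+00, -3.69933271e+01,
        1.78341335e-02,  8.00861511e-03,  1.37916236e-04]), 'position': array([ 0.24422265, -0.57493876,  0.23072071]), 'tool_rot': array([-1.57087442e+00,  1.14009197e-03, -1.16909032e+00]), 'force': array([0.35139101, 0.59637379, 0.7597841 ]), 'moment': array([ 0.01412247, -0.06658407,  0.03022565]), 'grip_width': 0.0853783500045793}
scene {'fx': 409.1937043598466, 'fy': 409.1937043598466, 'cx': 259.98129480869574, 'cy': 191.50333037530547, 'dist': array([0.04615779, 0.        , 0.        , 0.        , 0.        ]), 'rvec': array([ 1.60559301,  2.10890812, -0.73904977]), 'tvec': array([ 0.13616615, -0.34957818,  1.39628367])}
top {'fx': 386.8346773150597, 'fy': 386.8346773150597, 'cx': 257.4470277721111, 'cy': 190.00740147474227, 'dist': array([-0.11046574,  0.        ,  0.        ,  0.        ,  0.        ]), 'rvec': array([ 2.17030475, -2.12202814,  0.15157609]), 'tvec': array([-0.0213299 ,  0.56091696,  0.89497066])}
wrist {'fx': 333.03228033303617, 'fy': 333.03228033303617, 'cx': 252.72578335286613, 'cy': 193.73599283925324, 'dist': array([0.00197234, 0.        , 0.        , 0.        , 0.        ]), 'rvec': array([-2.42029387,  1.601496  ,  0.22412357]), 'tvec': array([-0.62546938, -0.03475682,  0.37820695])}
```

View pics/top0.png

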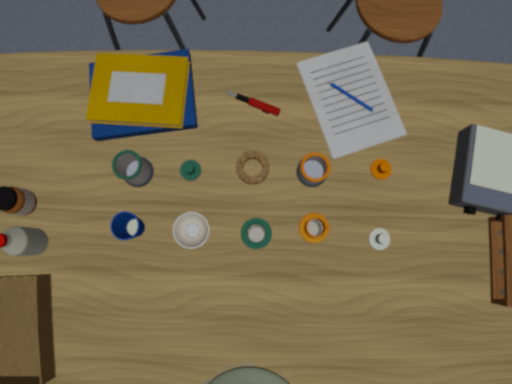

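View pics/scene0.png

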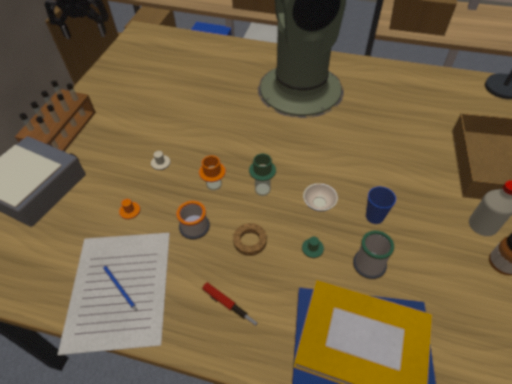

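View pics/wrist0.png

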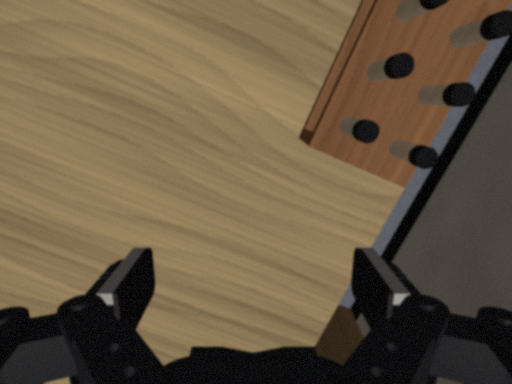

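The top view shows the tall jacket (127,165), green stopper (190,170), cork ring (253,167), short jacket (315,167), orange stopper (381,169), cup (127,226), dish (191,230), green liner (256,233), orange liner (314,228) and white stopper (380,239). Next I measure them in both fixed views.

```bash
cat > h.py <<'E'
import numpy as np, cv2
from workcell import bot
def cam(n):
    i=bot.camera_info(n); K=np.array([[i['fx'],0,i['cx']],[0,i['fy'],i['cy']],[0,0,1.]])
    R=cv2.Rodrigues(i['rvec'])[0]; t=np.array(i['tvec']).reshape(3); return K,np.array(i['dist']),R,t
def rays(c,px):
    K,d,R,t=c; p=cv2.undistortPoints(np.array(px,float).reshape(-1,1,2),K,d).reshape(-1,2)
    D=np.c_[p,np.ones(len(p))]@R; return -R.T@t,D
def onplane(c,px,z):
    o,D=rays(c,px); s=(z-o[2])/D[:,2]; return o+D*s[:,None]
def circ(P):  # algebraic LSQ circle
    A=np.c_[2*P[:,:2],np.ones(len(P))]; b=(P[:,:2]**2).sum(1); s=np.linalg.lstsq(A,b,rcond=None)[0]
    return s[0],s[1],np.sqrt(s[2]+s[0]**2+s[1]**2)
H={'green':((70,90,30),(95,255,255)),'orange':((8,170,120),(20,255,255))}
def mask(img,col):
    h=cv2.cvtColor(img,cv2.COLOR_RGB2HSV); return cv2.inRange(h,*[np.array(x) for x in H[col]])
def conts(m,amin=40):
    cs,_=cv2.findContours(m,cv2.RETR_EXTERNAL,cv2.CHAIN_APPROX_NONE)
    return [c.reshape(-1,2) for c in cs if cv2.contourArea(c)>amin]
E
python3 - <<'E'
from h import *
for n in('top','scene'):
    c=cam(n); print(n,'at',-c[2].T@c[3])
    img=cv2.cvtColor(cv2.imread(f'pics/{n}0.png'),cv2.COLOR_BGR2RGB)
    for col in H:
        m=mask(img,col); cv2.imwrite(f'pics/m_{n}_{col}.png',m)
        for k in conts(m):
            (x,y),w,a=cv2.fitEllipse(k)
            print(n,col,np.round([x,y,*w],1),[ (z,np.round(circ(onplane(c,k,z)),3)) for z in (.019,.055,.065,.083,.095)])
E
```

```text
top at [ 0.42801732 -0.01206497  0.96576959]
top green [255.8 233.   28.5  28.6] [(0.019, array([ 0.458, -0.007,  0.035])), (0.055, array([ 0.457, -0.007,  0.033])), (0.065, array([ 0.457, -0.007,  0.033])), (0.083, array([ 0.456, -0.007,  0.032])), (0.095, array([ 0.456, -0.007,  0.032]))]
top green [190.1 169.8  18.1  18.6] [(0.019, array([0.612, 0.161, 0.023])), (0.055, array([0.605, 0.154, 0.022])), (0.065, array([0.603, 0.152, 0.022])), (0.083, array([0.599, 0.149, 0.022])), (0.095, array([0.597, 0.147, 0.021]))]
top green [126.6 164.4  26.9  28. ] [(0.019, array([0.622, 0.324, 0.036])), (0.055, array([0.615, 0.311, 0.034])), (0.065, array([0.613, 0.308, 0.034])), (0.083, array([0.609, 0.301, 0.033])), (0.095, array([0.607, 0.297, 0.033]))]
top orange [313.5 227.4  29.1  29.4] [(0.019, array([ 0.475, -0.148,  0.036])), (0.055, array([ 0.473, -0.143,  0.034])), (0.065, array([ 0.473, -0.141,  0.034])), (0.083, array([ 0.472, -0.139,  0.033])), (0.095, array([ 0.471, -0.137,  0.033]))]
top orange [380.6 168.6  19.6  19.9] [(0.019, array([ 0.626, -0.318,  0.025])), (0.055, array([ 
[... 976 characters left out ...]
rray([ 0.59 , -0.163,  0.038])), (0.055, array([ 0.612, -0.148,  0.036])), (0.065, array([ 0.619, -0.144,  0.036])), (0.083, array([ 0.63 , -0.137,  0.035])), (0.095, array([ 0.637, -0.132,  0.034]))]
scene orange [128.7 208.7  19.7  20.6] [(0.019, array([ 0.621, -0.322,  0.029])), (0.055, array([ 0.642, -0.301,  0.028])), (0.065, array([ 0.648, -0.295,  0.028])), (0.083, array([ 0.659, -0.285,  0.027])), (0.095, array([ 0.666, -0.277,  0.027]))]
scene orange [211.4 168.5  25.9  26. ] [(0.019, array([ 0.433, -0.162,  0.043])), (0.055, array([ 0.462, -0.147,  0.041])), (0.065, array([ 0.47 , -0.143,  0.041])), (0.083, array([ 0.484, -0.136,  0.04 ])), (0.095, array([ 0.494, -0.131,  0.039]))]
```

```bash
python3 - <<'E'
import cv2
a=cv2.imread('pics/top0.png')[140:260,100:410]
b=cv2.imread('pics/scene0.png')[140:290,100:410]
cv2.imwrite('pics/c1.png',cv2.resize(a,None,fx=2.5,fy=2.5,interpolation=2)); cv2.imwrite('pics/c2.png',cv2.resize(b,None,fx=2.5,fy=2.5,interpolation=2))
E
```

```text
(no output)
```

View pics/c1.png

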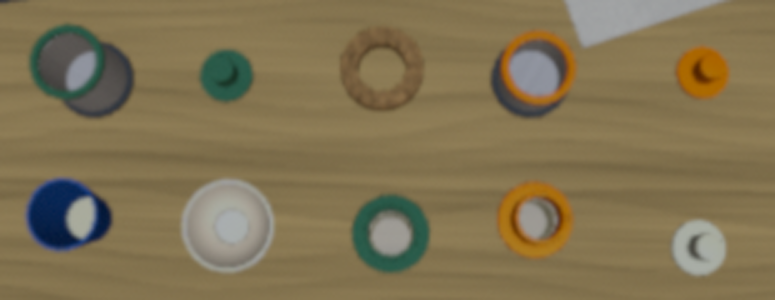

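View pics/c2.png

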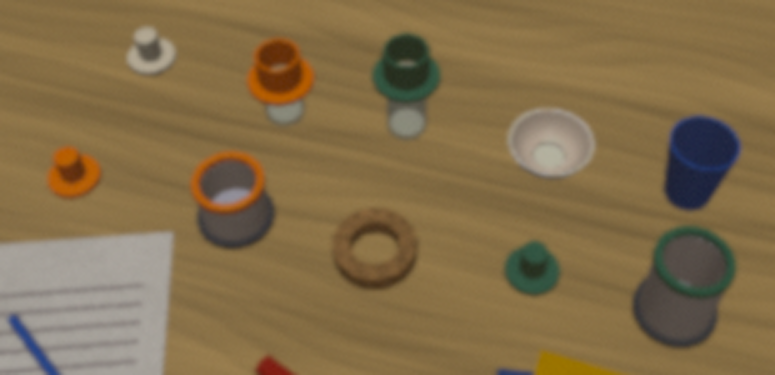

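```bash
python3 -m crank '[{"hand":0,"dx":-120,"dy":0,"dz":114,"yaw":-0.32},{"hand":0,"dx":-240,"dy":0,"dz":228,"yaw":-0.64},{"hand":0,"dx":-360,"dy":0,"dz":340,"yaw":-0.96},{"hand":0,"dx":-440,"dy":0,"dz":417,"yaw":-1.169},{"hand":0,"dx":-440,"dy":0,"dz":417,"yaw":-1.169},{"hand":0,"dx":-440,"dy":0,"dz":417,"yaw":-1.169},{"hand":0,"dx":-440,"dy":0,"dz":417,"yaw":-1.169},{"hand":0,"dx":-440,"dy":0,"dz":417,"yaw":-1.169},{"hand":0,"dx":-440,"dy":0,"dz":417,"yaw":-1.169},{"hand":0,"dx":-440,"dy":0,"dz":417,"yaw":-1.169},{"hand":0,"dx":-440,"dy":0,"dz":417,"yaw":-1.169},{"hand":0,"dx":-440,"dy":0,"dz":417,"yaw":-1.169}]' 40
```

```text
clock: 1.15
position: [0.4192, -0.1049, 0.2315]
tool_rot: [-1.571, -0.0, -0.0]
force: [2.4, -1.6, 0.4]
grip_width: 0.0852
```

```bash
python3 -m crank '[{"hand":0,"dx":12,"dy":0,"dz":33,"yaw":0},{"hand":0,"dx":24,"dy":0,"dz":66,"yaw":0},{"hand":0,"dx":37,"dy":0,"dz":98,"yaw":0},{"hand":0,"dx":37,"dy":0,"dz":98,"yaw":0},{"hand":0,"dx":37,"dy":0,"dz":98,"yaw":0}]'
python3 - <<'E'
from h import *
s=bot.observe(); print(s['position'],s['tool_rot'],s['qpos'])
c=cam('wrist'); print('cam',-c[2].T@c[3],c[2])
img=bot.grab_frame('wrist'); cv2.imwrite('pics/w1.png',img[:,:,::-1])
E
```

```text
clock: 1.57
position: [0.4563, -0.007, 0.2311]
tool_rot: [-1.57, 0.0, 0.003]
force: [0.8, -0.0, -0.3]
grip_width: 0.0854
[ 0.45627762 -0.0069768   0.23113263] [-1.57019453e+00  2.70911420e-04  3.40670829e-03] [ 0.34793161  0.29336567 -0.55811653  2.00376779  0.19648041  0.89663006
 -0.31100066]
cam [0.45661739 0.06207757 0.3733433 ] [[ 0.99999397  0.00322534  0.00128841]
 [ 0.00274786 -0.96159303  0.27446548]
 [ 0.00212417 -0.27446029 -0.96159609]]
```

View pics/w1.png

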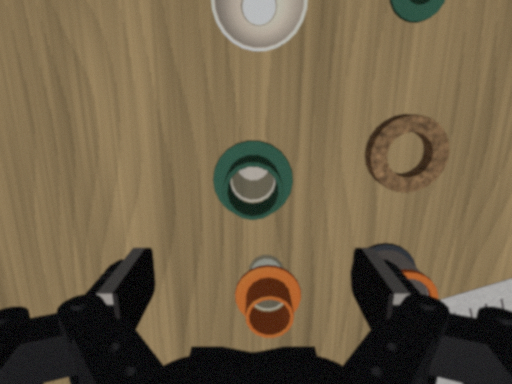

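```bash
python3 - <<'E'
from h import *
c=cam('wrist'); img=cv2.imread('pics/w1.png')[:,:,::-1].copy()
for col in H:
  for k in conts(mask(img,col),300):
    print(col,cv2.boundingRect(k),[(z,np.round(circ(onplane(c,k,z)),4)) for z in (.055,.083,.086)])
k=max(conts(mask(img,'green'),300),key=lambda k:cv2.contourArea(k))
# collar upper part only (rows where neck doesn't protrude): leftmost/rightmost
for z in(.083,.086):
  P=onplane(c,k,z);up=P[P[:,1]>-.007];print(z,circ(up),P[:,0].min(),P[:,0].max())
E
```

```text
green (215, 142, 77, 77) [(0.055, array([ 0.4567, -0.0166,  0.0375])), (0.083, array([ 0.4567, -0.0098,  0.0342])), (0.086, array([ 0.4567, -0.0091,  0.0338]))]
green (391, 0, 52, 21) [(0.055, array([0.5963, 0.1386, 0.015 ])), (0.083, array([0.584 , 0.1317, 0.0137])), (0.086, array([0.5827, 0.131 , 0.0135]))]
orange (236, 267, 64, 70) [(0.055, array([ 0.4736, -0.1529,  0.039 ])), (0.083, array([ 0.4721, -0.1341,  0.0355])), (0.086, array([ 0.4719, -0.1321,  0.0352]))]
0.083 (np.float64(0.45663988018817775), np.float64(-0.009382460139758408), np.float64(0.033915856717896424)) 0.4228137062309983 0.49112754401819403
0.086 (np.float64(0.4566351807986639), np.float64(-0.008617437346615103), np.float64(0.03353267651846672)) 0.42316113682053375 0.4907688668947937
```

```bash
python3 -m crank '[{"hand":0,"dx":0,"dy":35,"dz":-1,"yaw":0},{"hand":0,"dx":0,"dy":70,"dz":-1,"yaw":0},{"hand":0,"dx":0,"dy":105,"dz":-1,"yaw":0},{"hand":0,"dx":0,"dy":130,"dz":-1,"yaw":0},{"hand":0,"dx":0,"dy":140,"dz":-1,"yaw":0},{"hand":0,"dx":0,"dy":140,"dz":-1,"yaw":0},{"hand":1,"dx":0,"dy":140,"dz":-1,"yaw":0},{"hand":1,"dx":0,"dy":140,"dz":-1,"yaw":0},{"hand":1,"dx":0,"dy":140,"dz":-1,"yaw":0},{"hand":1,"dx":0,"dy":140,"dz":-1,"yaw":0},{"hand":1,"dx":0,"dy":140,"dz":-1,"yaw":0},{"hand":1,"dx":0,"dy":140,"dz":-1,"yaw":0}]' 40
python3 -m crank '[{"hand":1,"dx":0,"dy":0,"dz":0,"yaw":0},{"hand":1,"dx":0,"dy":0,"dz":0,"yaw":0},{"hand":1,"dx":0,"dy":0,"dz":0,"yaw":0},{"hand":1,"dx":0,"dy":0,"dz":0,"yaw":0}]' 40
```

```text
clock: 2.62
position: [0.4569, -0.0099, 0.0929]
tool_rot: [-1.571, -0.003, -0.0]
force: [-2.9, -1.0, 16.2]
grip_width: 0.0476
clock: 2.95
position: [0.4569, -0.0099, 0.0929]
tool_rot: [-1.571, -0.003, -0.0]
force: [-2.9, 0.0, 17.1]
grip_width: 0.0475
```

```bash
python3 -m crank '[{"hand":1,"dx":0,"dy":-10,"dz":0,"yaw":0},{"hand":1,"dx":0,"dy":-30,"dz":0,"yaw":0},{"hand":1,"dx":0,"dy":-60,"dz":0,"yaw":0},{"hand":1,"dx":0,"dy":-90,"dz":0,"yaw":0},{"hand":1,"dx":0,"dy":-120,"dz":0,"yaw":0},{"hand":1,"dx":0,"dy":-130,"dz":0,"yaw":0},{"hand":1,"dx":0,"dy":-135,"dz":0,"yaw":0},{"hand":1,"dx":0,"dy":-135,"dz":0,"yaw":0},{"hand":1,"dx":0,"dy":-135,"dz":0,"yaw":0}]'
python3 - <<'E'
from h import *
for n in('wrist','scene'):
  cv2.imwrite(f'pics/{n}2.png',bot.grab_frame(n)[:,:,::-1])
E
```

```text
clock: 3.7
position: [0.4556, -0.0099, 0.2257]
tool_rot: [-1.571, 0.001, -0.0]
force: [-0.4, -0.5, -2.8]
grip_width: 0.0476
```

View pics/wrist2.png

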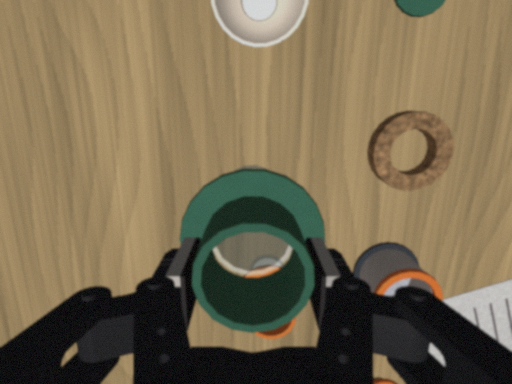

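View pics/scene2.png

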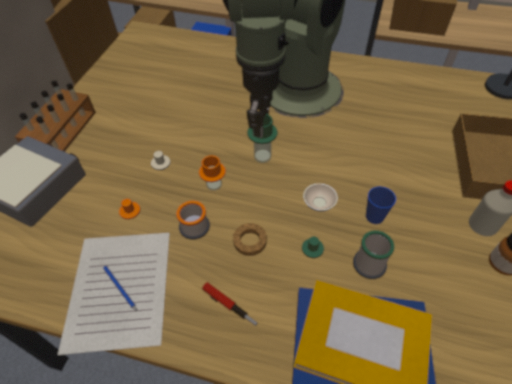

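The wrist view shows the green liner held upright: neck rim spans columns 192–313 with its lower edge at row 332, and the collar's upper edge is at row 169. Now the offset in hand.

```bash
python3 - <<'E'
from h import *
c=cam('wrist'); p=bot.observe()['position']; print(p)
print('neck',onplane(c,[[253,332],[192,270],[313,270]],p[2]+.029), 'collar',onplane(c,[[252,169]],p[2]-.007))
img=cv2.imread('pics/wrist2.png')[:,:,::-1].copy()
# jacket remeasure from top
E
```

```text
[ 0.45543102 -0.0097387   0.2252354 ]
neck [[ 0.45631356 -0.03064052  0.2542354 ]
 [ 0.43323797 -0.00298525  0.2542354 ]
 [ 0.47899785 -0.00297888  0.2542354 ]] collar [[0.45586307 0.02846097 0.2182354 ]]
```

```bash
python3 -m crank '[{"hand":1,"dx":15,"dy":0,"dz":20,"yaw":0},{"hand":1,"dx":35,"dy":0,"dz":50,"yaw":0},{"hand":1,"dx":58,"dy":0,"dz":80,"yaw":0},{"hand":1,"dx":80,"dy":0,"dz":110,"yaw":0},{"hand":1,"dx":102,"dy":0,"dz":140,"yaw":0},{"hand":1,"dx":123,"dy":0,"dz":170,"yaw":0},{"hand":1,"dx":142,"dy":0,"dz":196,"yaw":0},{"hand":1,"dx":151,"dy":0,"dz":208,"yaw":0},{"hand":1,"dx":151,"dy":0,"dz":210,"yaw":0},{"hand":1,"dx":151,"dy":0,"dz":210,"yaw":0},{"hand":1,"dx":151,"dy":0,"dz":210,"yaw":0},{"hand":1,"dx":151,"dy":0,"dz":210,"yaw":0}]'
python3 - <<'E'
from h import *
c=cam('wrist'); print(bot.observe()['position'])
img=bot.grab_frame('wrist'); cv2.imwrite('pics/w3.png',img[:,:,::-1])
for k in conts(mask(img,'green'),300):
    print(cv2.boundingRect(k),np.round(circ(onplane(c,k,.095)),4))
E
```

```text
clock: 4.8
position: [0.6067, 0.1991, 0.2259]
tool_rot: [-1.572, 0.001, -0.001]
force: [0.0, -0.3, -2.3]
grip_width: 0.0476
[0.60666746 0.19913163 0.22587218]
(181, 170, 142, 162) [0.6072 0.1326 0.069 ]
(210, 7, 89, 98) [0.6085 0.2985 0.034 ]
```

View pics/w3.png

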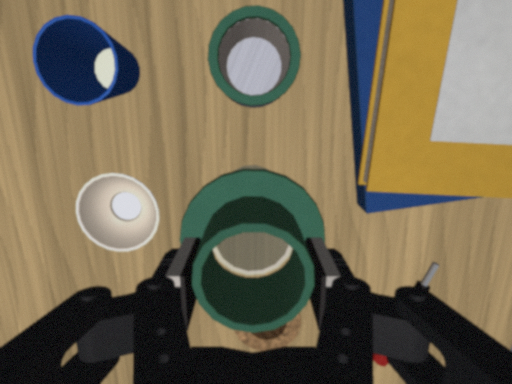

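```bash
python3 -m crank '[{"hand":1,"dx":1,"dy":0,"dz":20,"yaw":0},{"hand":1,"dx":1,"dy":0,"dz":50,"yaw":0},{"hand":1,"dx":1,"dy":0,"dz":78,"yaw":0},{"hand":1,"dx":1,"dy":0,"dz":92,"yaw":0},{"hand":1,"dx":1,"dy":0,"dz":96,"yaw":0},{"hand":1,"dx":1,"dy":0,"dz":96,"yaw":0},{"hand":1,"dx":1,"dy":10,"dz":96,"yaw":0},{"hand":1,"dx":1,"dy":25,"dz":96,"yaw":0},{"hand":1,"dx":1,"dy":30,"dz":96,"yaw":0},{"hand":1,"dx":1,"dy":30,"dz":96,"yaw":0},{"hand":1,"dx":1,"dy":30,"dz":96,"yaw":0}]'
python3 - <<'E'
from h import *
for n in('wrist','scene','top'):
  cv2.imwrite(f'pics/{n}4.png',bot.grab_frame(n)[:,:,::-1])
a=cv2.imread('pics/scene4.png')[180:300,290:450]; b=cv2.imread('pics/top4.png')[110:230,60:220]
cv2.imwrite('pics/c4.png',cv2.resize(np.hstack([a,b]),None,fx=2.5,fy=2.5,interpolation=2))
E
```

```text
clock: 5.77
position: [0.6083, 0.2953, 0.1962]
tool_rot: [-1.571, 0.0, -0.001]
force: [0.3, 0.2, -1.8]
grip_width: 0.0472
```

View pics/c4.png

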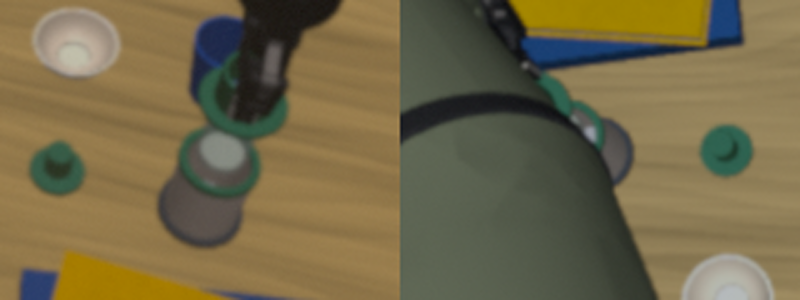

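View pics/wrist4.png

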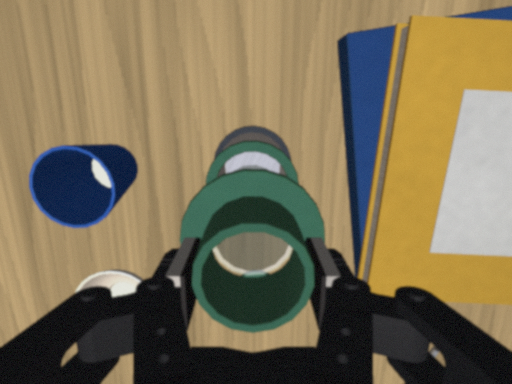

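The scene crop shows the glass foot just above the middle of the green mouth. In the wrist view the jacket is in line with the liner, around column 253.

```bash
python3 -m crank '[{"hand":1,"dx":0,"dy":8,"dz":0,"yaw":0},{"hand":1,"dx":0,"dy":18,"dz":0,"yaw":0},{"hand":1,"dx":0,"dy":28,"dz":0,"yaw":0},{"hand":1,"dx":0,"dy":38,"dz":0,"yaw":0},{"hand":1,"dx":0,"dy":48,"dz":0,"yaw":0},{"hand":1,"dx":0,"dy":58,"dz":0,"yaw":0},{"hand":1,"dx":0,"dy":68,"dz":0,"yaw":0},{"hand":1,"dx":0,"dy":76,"dz":0,"yaw":0},{"hand":1,"dx":0,"dy":80,"dz":0,"yaw":0},{"hand":1,"dx":0,"dy":80,"dz":0,"yaw":0}]'
```

```text
clock: 6.75
position: [0.6077, 0.2961, 0.1152]
tool_rot: [-1.571, 0.001, 0.0]
force: [-0.4, -0.7, -1.9]
grip_width: 0.0475
```

```bash
python3 -m crank '[{"hand":1,"dx":0,"dy":2,"dz":0,"yaw":0},{"hand":1,"dx":0,"dy":4,"dz":0,"yaw":0},{"hand":1,"dx":0,"dy":6,"dz":0,"yaw":0},{"hand":1,"dx":0,"dy":6,"dz":0,"yaw":0},{"hand":1,"dx":0,"dy":6,"dz":0,"yaw":0}]'
```

```text
clock: 7.17
position: [0.6081, 0.2963, 0.1104]
tool_rot: [-1.571, -0.0, -0.0]
force: [0.7, -0.7, -2.7]
grip_width: 0.0474
```

```bash
python3 -m crank '[{"hand":1,"dx":0,"dy":1,"dz":0,"yaw":0},{"hand":1,"dx":0,"dy":2,"dz":0,"yaw":0},{"hand":1,"dx":0,"dy":2,"dz":0,"yaw":0},{"hand":1,"dx":0,"dy":2,"dz":0,"yaw":0}]'
```

```text
clock: 7.5
position: [0.6081, 0.2963, 0.1083]
tool_rot: [-1.571, -0.0, -0.0]
force: [-0.1, -0.4, -2.0]
grip_width: 0.0475
```

```bash
python3 -m crank '[{"hand":1,"dx":0,"dy":1,"dz":0,"yaw":0},{"hand":1,"dx":0,"dy":2,"dz":0,"yaw":0},{"hand":1,"dx":0,"dy":2,"dz":0,"yaw":0},{"hand":1,"dx":0,"dy":2,"dz":0,"yaw":0}]'
```

```text
clock: 7.83
position: [0.6081, 0.2964, 0.108]
tool_rot: [-1.571, -0.001, -0.0]
force: [-10.5, -6.6, 21.5]
grip_width: 0.0474
```

```bash
python3 -m crank '[{"hand":1,"dx":0,"dy":-1.5,"dz":0,"yaw":0},{"hand":1,"dx":0,"dy":-1.5,"dz":0,"yaw":0},{"hand":0,"dx":0,"dy":-1.5,"dz":0,"yaw":0},{"hand":0,"dx":0,"dy":-1.5,"dz":0,"yaw":0},{"hand":0,"dx":0,"dy":-1.5,"dz":0,"yaw":0},{"hand":0,"dx":0,"dy":-1.5,"dz":0,"yaw":0},{"hand":0,"dx":0,"dy":-1.5,"dz":0,"yaw":0},{"hand":0,"dx":0,"dy":-1.5,"dz":0,"yaw":0},{"hand":0,"dx":0,"dy":-25,"dz":0,"yaw":0},{"hand":0,"dx":0,"dy":-60,"dz":0,"yaw":0},{"hand":0,"dx":0,"dy":-92,"dz":0,"yaw":0},{"hand":0,"dx":0,"dy":-92,"dz":0,"yaw":0}]'
python3 - <<'E'
from h import *
for n in('wrist','scene'):
  cv2.imwrite(f'pics/{n}5.png',bot.grab_frame(n)[:,:,::-1])
c=cam('wrist');k=max(conts(mask(cv2.imread('pics/wrist5.png')[:,:,::-1].copy(),'green')),key=cv2.contourArea)
print(cv2.boundingRect(k),circ(onplane(c,k,.1)),bot.observe()['position'])
E
```

```text
clock: 8.83
position: [0.61, 0.2978, 0.2048]
tool_rot: [-1.567, -0.007, -0.0]
force: [0.3, 0.3, 0.5]
grip_width: 0.0858
(205, 144, 89, 94) (np.float64(0.6068196989493483), np.float64(0.2982081750234761), np.float64(0.03433827361554263)) [0.60853405 0.29651011 0.19961288]
```

View pics/wrist5.png

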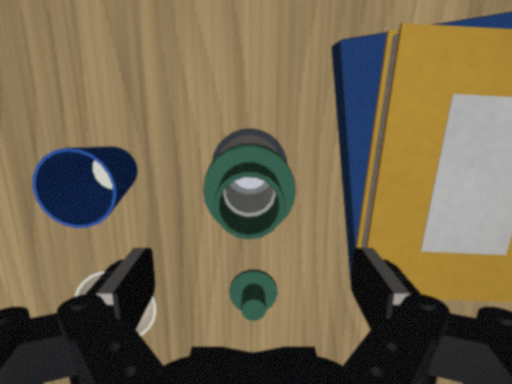

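View pics/scene5.png

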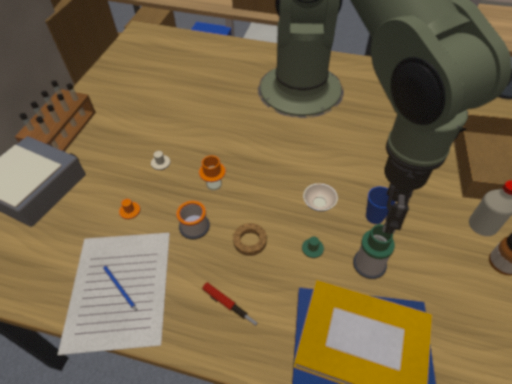

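Liner seated: in the wrist view the collar is over the jacket at (250,190), and the green stopper is at (253,292).

```bash
python3 -m crank '[{"hand":0,"dx":0,"dy":-10,"dz":-20,"yaw":0},{"hand":0,"dx":2,"dy":-10,"dz":-55,"yaw":0},{"hand":0,"dx":2,"dy":0,"dz":-90,"yaw":0},{"hand":0,"dx":2,"dy":0,"dz":-120,"yaw":0},{"hand":0,"dx":2,"dy":0,"dz":-136,"yaw":0},{"hand":0,"dx":2,"dy":0,"dz":-136,"yaw":0},{"hand":0,"dx":2,"dy":0,"dz":-136,"yaw":0},{"hand":0,"dx":2,"dy":0,"dz":-136,"yaw":0}]'
python3 - <<'E'
from h import *
c=cam('wrist');img=bot.grab_frame('wrist');cv2.imwrite('pics/w6.png',img[:,:,::-1])
for k in conts(mask(img,'green')):
  print(cv2.boundingRect(k),circ(onplane(c,k,.022)),circ(onplane(c,k,.1)),onplane(c,[k[k[:,1].argmin()]],.02))
print(bot.observe()['position'])
E
```

```text
clock: 9.6
position: [0.6097, 0.161, 0.1977]
tool_rot: [-1.57, 0.001, 0.001]
force: [0.2, 0.2, 0.6]
grip_width: 0.0855
(229, 147, 52, 51) (np.float64(0.612433554069156), np.float64(0.161087831598258), np.float64(0.02464479047960709)) (np.float64(0.6119118769309151), np.float64(0.17802970262900775), np.float64(0.018597869931111666)) [[0.60694008 0.18544639 0.02      ]]
(198, 0, 105, 49) (np.float64(0.6082955272787351), np.float64(0.30246128736609296), np.float64(0.03208993288101728)) (np.float64(0.6087891689458984), np.float64(0.2847153384537091), np.float64(0.0242162496091619)) [[0.56361045 0.31122747 0.02      ]]
[0.60966055 0.16143975 0.19781572]
```

View pics/w6.png

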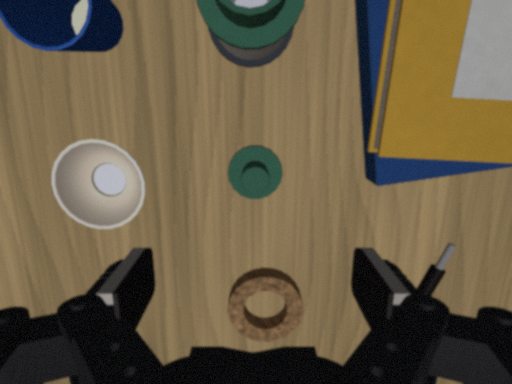

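The wrist view shows the green stopper alone at (255,172), which gives (0.612, 0.161); top view and scene agree.

```bash
python3 -m crank '[{"hand":0,"dx":2,"dy":35,"dz":0,"yaw":0},{"hand":0,"dx":2,"dy":75,"dz":0,"yaw":0},{"hand":0,"dx":2,"dy":115,"dz":0,"yaw":0},{"hand":0,"dx":2,"dy":148,"dz":0,"yaw":0},{"hand":0,"dx":2,"dy":163,"dz":0,"yaw":0},{"hand":0,"dx":2,"dy":167,"dz":0,"yaw":0},{"hand":0,"dx":2,"dy":167,"dz":0,"yaw":0},{"hand":1,"dx":2,"dy":167,"dz":0,"yaw":0},{"hand":1,"dx":2,"dy":167,"dz":0,"yaw":0},{"hand":1,"dx":2,"dy":167,"dz":0,"yaw":0},{"hand":1,"dx":2,"dy":167,"dz":0,"yaw":0},{"hand":1,"dx":2,"dy":167,"dz":0,"yaw":0}]' 30
python3 -m crank '[{"hand":1,"dx":0,"dy":0,"dz":0,"yaw":0},{"hand":1,"dx":0,"dy":0,"dz":0,"yaw":0},{"hand":1,"dx":0,"dy":0,"dz":0,"yaw":0},{"hand":1,"dx":0,"dy":0,"dz":0,"yaw":0}]'
```

```text
clock: 10.65
position: [0.6125, 0.1602, 0.0321]
tool_rot: [-1.571, -0.001, -0.0]
force: [0.0, -0.5, 0.9]
grip_width: 0.0256
clock: 10.98
position: [0.6125, 0.1604, 0.0321]
tool_rot: [-1.571, -0.001, -0.0]
force: [-2.7, -0.6, 8.7]
grip_width: 0.0251
```

```bash
python3 -m crank '[{"hand":1,"dx":0,"dy":-10,"dz":0,"yaw":0},{"hand":1,"dx":0,"dy":-35,"dz":0,"yaw":0},{"hand":1,"dx":0,"dy":-70,"dz":0,"yaw":0},{"hand":1,"dx":0,"dy":-105,"dz":0,"yaw":0},{"hand":1,"dx":0,"dy":-140,"dz":0,"yaw":0},{"hand":1,"dx":0,"dy":-165,"dz":0,"yaw":0},{"hand":1,"dx":0,"dy":-178,"dz":15,"yaw":0},{"hand":1,"dx":0,"dy":-178,"dz":30,"yaw":0},{"hand":1,"dx":0,"dy":-178,"dz":35,"yaw":0},{"hand":1,"dx":0,"dy":-178,"dz":35,"yaw":0},{"hand":1,"dx":0,"dy":-178,"dz":35,"yaw":0}]'
python3 - <<'E'
from h import *
c=cam('wrist');img=bot.grab_frame('wrist');cv2.imwrite('pics/w7.png',img[:,:,::-1])
p=bot.observe()['position'];print(p)
for k in conts(mask(img,'green')):
  print(cv2.boundingRect(k),circ(onplane(c,k,.1)),circ(onplane(c,k,p[2]-.013)))
E
```

```text
clock: 11.9
position: [0.6115, 0.195, 0.2081]
tool_rot: [-1.572, 0.002, 0.001]
force: [0.3, -0.4, -0.4]
grip_width: 0.0244
[0.6116851  0.19451449 0.20817025]
(200, 190, 104, 110) (np.float64(0.6109195797833818), np.float64(0.14945135734973744), np.float64(0.039530083984312424)) (np.float64(0.6114141461102199), np.float64(0.19312893936051506), np.float64(0.02449639733387004))
(199, 0, 99, 101) (np.float64(0.6088858822297561), np.float64(0.2970024308162537), np.float64(0.03371257990252458)) (np.float64(0.6101538840943259), np.float64(0.2845648625452356), np.float64(0.02089134828982246))
```

View pics/w7.png

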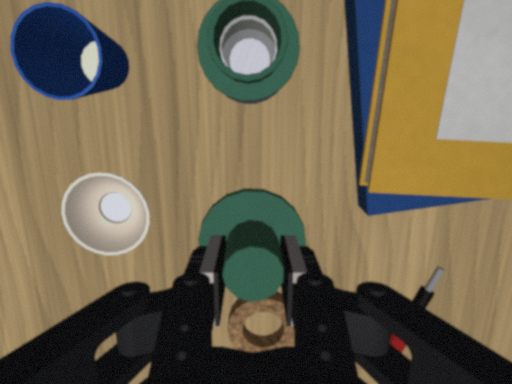

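```bash
python3 - <<'E'
from h import *
c=cam('wrist');img=cv2.imread('pics/w7.png')[:,:,::-1].copy();p=bot.observe()['position']
print('flange edge',onplane(c,[[252,189.5]],p[2]-.013), 'knob top', onplane(c,[[253,300],[222,265],[284,265]],p[2]+.022))
cv2.imwrite('pics/c7.png',cv2.resize(img[0:110,190:310,::-1],None,fx=5,fy=5,interpolation=2))
E
```

```text
flange edge [[0.61206058 0.22141859 0.19517025]] knob top [[0.61252152 0.18369347 0.23017025]
 [0.60013195 0.19971048 0.23017025]
 [0.62491    0.19970736 0.23017025]]
```

View pics/c7.png

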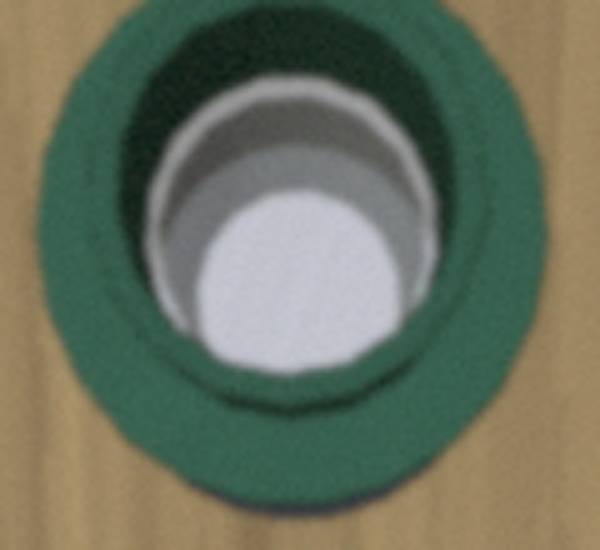

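```bash
python3 - <<'E'
from h import *
c=cam('wrist')
print(onplane(c,[[214,36],[281.4,36],[248.5,74.4],[248.5,81.5]],.137).round(4), onplane(c,[[249,101.5],[199,45],[299,45]],.098).round(4))
E
```

```text
[[0.5897 0.2988 0.137 ]
 [0.6292 0.2988 0.137 ]
 [0.6099 0.2776 0.137 ]
 [0.6098 0.2735 0.137 ]] [[0.6097 0.2614 0.098 ]
 [0.5749 0.2994 0.098 ]
 [0.6447 0.2994 0.098 ]]
```

```bash
python3 -m crank '[{"hand":1,"dx":0,"dy":0,"dz":20,"yaw":0},{"hand":1,"dx":-3,"dy":0,"dz":50,"yaw":0},{"hand":1,"dx":-3,"dy":0,"dz":80,"yaw":0},{"hand":1,"dx":-3,"dy":0,"dz":97,"yaw":0},{"hand":1,"dx":-3,"dy":0,"dz":102,"yaw":0},{"hand":1,"dx":-3,"dy":0,"dz":102,"yaw":0},{"hand":1,"dx":-3,"dy":10,"dz":102,"yaw":0},{"hand":1,"dx":-3,"dy":20,"dz":102,"yaw":0},{"hand":1,"dx":-3,"dy":29,"dz":102,"yaw":0},{"hand":1,"dx":-3,"dy":29,"dz":102,"yaw":0},{"hand":1,"dx":-3,"dy":29,"dz":102,"yaw":0}]'
python3 - <<'E'
from h import *
for n in('wrist','scene'):
  cv2.imwrite(f'pics/{n}8.png',bot.grab_frame(n)[:,:,::-1])
a=cv2.imread('pics/scene8.png')[180:300,310:440]; b=cv2.imread('pics/wrist8.png')[140:340,150:366]
cv2.imwrite('pics/c8.png',np.hstack([cv2.resize(a,(390,360),interpolation=2),cv2.resize(b,(389,360),interpolation=2)]))
print(bot.observe()['position'])
E
```

```text
clock: 12.87
position: [0.609, 0.2963, 0.1794]
tool_rot: [-1.572, 0.001, -0.001]
force: [-0.1, 0.7, 0.1]
grip_width: 0.0249
[0.60926043 0.29704934 0.18050401]
```

View pics/c8.png

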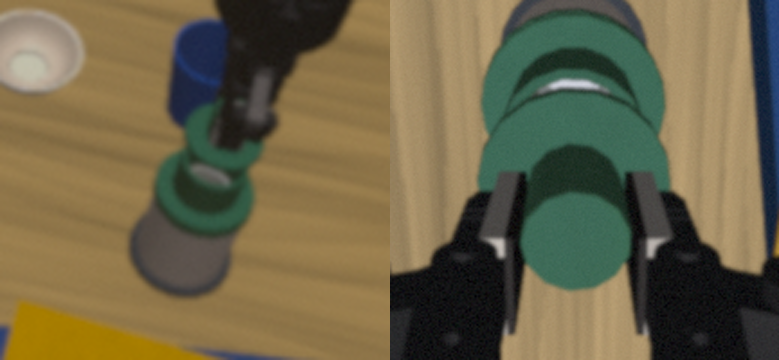

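The stopper hangs over the neck in both views, so I lower it.

```bash
python3 -m crank '[{"hand":1,"dx":0,"dy":5,"dz":0,"yaw":0},{"hand":1,"dx":0,"dy":10,"dz":0,"yaw":0},{"hand":1,"dx":0,"dy":15,"dz":0,"yaw":0},{"hand":1,"dx":0,"dy":19,"dz":0,"yaw":0},{"hand":1,"dx":0,"dy":22,"dz":0,"yaw":0},{"hand":1,"dx":0,"dy":24,"dz":0,"yaw":0},{"hand":1,"dx":0,"dy":24,"dz":0,"yaw":0}]'
```

```text
clock: 13.55
position: [0.6089, 0.2972, 0.1558]
tool_rot: [-1.571, 0.001, 0.0]
force: [0.1, 0.3, -0.2]
grip_width: 0.0245
```

```bash
python3 -m crank '[{"hand":1,"dx":0,"dy":1,"dz":0,"yaw":0},{"hand":1,"dx":0,"dy":2,"dz":0,"yaw":0},{"hand":1,"dx":0,"dy":2,"dz":0,"yaw":0},{"hand":1,"dx":0,"dy":2,"dz":0,"yaw":0}]'
```

```text
clock: 13.88
position: [0.6091, 0.2973, 0.1544]
tool_rot: [-1.571, -0.0, -0.0]
force: [0.2, 0.2, -1.5]
grip_width: 0.0246
```

```bash
python3 -m crank '[{"hand":1,"dx":0,"dy":1,"dz":0,"yaw":0},{"hand":1,"dx":0,"dy":2,"dz":0,"yaw":0},{"hand":1,"dx":0,"dy":2,"dz":0,"yaw":0},{"hand":1,"dx":0,"dy":2,"dz":0,"yaw":0}]'
```

```text
clock: 14.22
position: [0.6092, 0.2975, 0.1532]
tool_rot: [-1.57, -0.001, -0.0]
force: [-3.8, -1.4, 9.8]
grip_width: 0.0249
```

```bash
python3 -m crank '[{"hand":1,"dx":0,"dy":-0.5,"dz":0,"yaw":0},{"hand":0.4,"dx":0,"dy":-0.5,"dz":0,"yaw":0},{"hand":0.4,"dx":0,"dy":-0.5,"dz":0,"yaw":0},{"hand":0,"dx":0,"dy":-0.5,"dz":0,"yaw":0},{"hand":0,"dx":0,"dy":-0.5,"dz":0,"yaw":0},{"hand":0,"dx":0,"dy":-0.5,"dz":0,"yaw":0},{"hand":0,"dx":0,"dy":-0.5,"dz":0,"yaw":0},{"hand":0,"dx":0,"dy":-25,"dz":0,"yaw":0},{"hand":0,"dx":0,"dy":-55,"dz":0,"yaw":0},{"hand":0,"dx":0,"dy":-85,"dz":0,"yaw":0},{"hand":0,"dx":0,"dy":-85,"dz":0,"yaw":0},{"hand":0,"dx":0,"dy":-85,"dz":0,"yaw":0}]'
python3 - <<'E'
from h import *
for n in('wrist','scene'):
  cv2.imwrite(f'pics/{n}9.png',bot.grab_frame(n)[:,:,::-1])
a=cv2.imread('pics/scene9.png')[180:300,310:440]; b=cv2.imread('pics/wrist9.png')
cv2.imwrite('pics/c9.png',np.hstack([cv2.resize(a,(312,288),interpolation=2),cv2.resize(b,(384,288),interpolation=2)]))
print(bot.observe()['position'])
E
```

```text
clock: 15.22
position: [0.6096, 0.2977, 0.239]
tool_rot: [-1.57, -0.003, -0.0]
force: [1.1, -0.9, -1.6]
grip_width: 0.0851
[0.6088496  0.29703102 0.23667202]
```

View pics/c9.png

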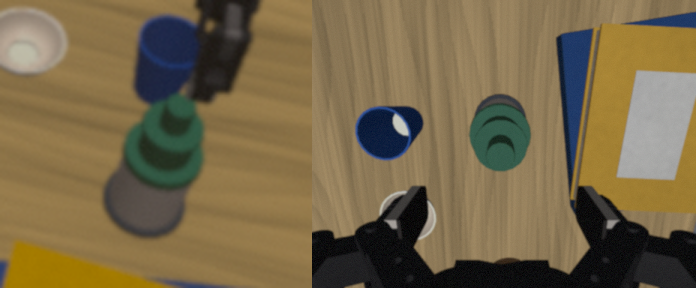

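Green flask is together. Now to the orange liner.

```bash
python3 -m crank '[{"hand":0,"dx":-10,"dy":0,"dz":-30,"yaw":0},{"hand":0,"dx":-22,"dy":0,"dz":-70,"yaw":0},{"hand":0,"dx":-34,"dy":0,"dz":-110,"yaw":0},{"hand":0,"dx":-46,"dy":0,"dz":-150,"yaw":0},{"hand":0,"dx":-58,"dy":0,"dz":-190,"yaw":0},{"hand":0,"dx":-70,"dy":0,"dz":-230,"yaw":0},{"hand":0,"dx":-82,"dy":0,"dz":-270,"yaw":0},{"hand":0,"dx":-94,"dy":0,"dz":-310,"yaw":0},{"hand":0,"dx":-106,"dy":0,"dz":-350,"yaw":0},{"hand":0,"dx":-118,"dy":0,"dz":-390,"yaw":0},{"hand":0,"dx":-130,"dy":0,"dz":-425,"yaw":0},{"hand":0,"dx":-136,"dy":15,"dz":-440,"yaw":0}]'
python3 -m crank '[{"hand":0,"dx":0,"dy":0,"dz":0,"yaw":0},{"hand":0,"dx":0,"dy":0,"dz":0,"yaw":0},{"hand":0,"dx":0,"dy":0,"dz":0,"yaw":0}]'
python3 - <<'E'
from h import *
c=cam('wrist');img=bot.grab_frame('wrist');cv2.imwrite('pics/w10.png',img[:,:,::-1])
for k in conts(mask(img,'orange'),300):
  print(cv2.boundingRect(k),[np.round(circ(onplane(c,k,z)),4) for z in (.057,.065)])
print(bot.observe()['position'])
E
```

```text
clock: 16.32
position: [0.4717, -0.1478, 0.223]
tool_rot: [-1.573, -0.001, -0.005]
force: [2.3, -1.9, -0.7]
grip_width: 0.0851
clock: 16.57
position: [0.4731, -0.1419, 0.222]
tool_rot: [-1.57, 0.001, 0.001]
force: [-0.1, -0.1, 0.3]
grip_width: 0.0854
(370, 142, 78, 74) [array([ 0.6215, -0.1464,  0.0355]), array([ 0.6177, -0.1445,  0.0346])]
(217, 139, 73, 73) [array([ 0.4762, -0.144 ,  0.0331]), array([ 0.4761, -0.1421,  0.0322])]
[ 0.47338765 -0.1416173   0.22219652]
```

View pics/w10.png

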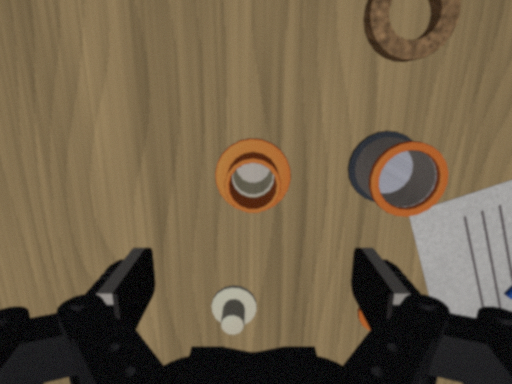

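Orange liner at (253,176) gives (0.475,−0.143), and the orange jacket rim at (409,179) gives (0.618,−0.1445). Both agree with the other views.

```bash
python3 -m crank '[{"hand":0,"dx":2,"dy":35,"dz":-1,"yaw":0},{"hand":0,"dx":2,"dy":75,"dz":-1,"yaw":0},{"hand":0,"dx":2,"dy":110,"dz":-1,"yaw":0},{"hand":0,"dx":2,"dy":140,"dz":-1,"yaw":0},{"hand":0,"dx":2,"dy":152,"dz":-1,"yaw":0},{"hand":0,"dx":2,"dy":155,"dz":-1,"yaw":0},{"hand":0,"dx":2,"dy":155,"dz":-1,"yaw":0},{"hand":1,"dx":2,"dy":155,"dz":-1,"yaw":0},{"hand":1,"dx":2,"dy":155,"dz":-1,"yaw":0},{"hand":1,"dx":2,"dy":155,"dz":-1,"yaw":0},{"hand":1,"dx":2,"dy":155,"dz":-1,"yaw":0},{"hand":1,"dx":2,"dy":155,"dz":-1,"yaw":0}]' 40
python3 -m crank '[{"hand":1,"dx":0,"dy":0,"dz":0,"yaw":0},{"hand":1,"dx":0,"dy":0,"dz":0,"yaw":0},{"hand":1,"dx":0,"dy":0,"dz":0,"yaw":0},{"hand":1,"dx":0,"dy":0,"dz":0,"yaw":0}]' 40
```

```text
clock: 17.62
position: [0.4755, -0.144, 0.0684]
tool_rot: [-1.572, -0.001, -0.0]
force: [-2.6, 0.6, 13.3]
grip_width: 0.0463
clock: 17.95
position: [0.4755, -0.144, 0.0684]
tool_rot: [-1.572, -0.001, -0.0]
force: [-3.2, -0.9, 12.9]
grip_width: 0.0464
```

```bash
python3 -m crank '[{"hand":1,"dx":0,"dy":-10,"dz":0,"yaw":0},{"hand":1,"dx":0,"dy":-35,"dz":0,"yaw":0},{"hand":1,"dx":0,"dy":-65,"dz":0,"yaw":0},{"hand":1,"dx":0,"dy":-95,"dz":0,"yaw":0},{"hand":1,"dx":0,"dy":-115,"dz":0,"yaw":0},{"hand":1,"dx":0,"dy":-122,"dz":0,"yaw":0},{"hand":1,"dx":0,"dy":-122,"dz":0,"yaw":0},{"hand":1,"dx":0,"dy":-122,"dz":0,"yaw":0}]'
python3 - <<'E'
from h import *
c=cam('wrist');img=bot.grab_frame('wrist');cv2.imwrite('pics/w11.png',img[:,:,::-1])
print(bot.observe()['position'])
for k in conts(mask(img,'orange'),300):
  print(cv2.boundingRect(k),np.round(circ(onplane(c,k,.065)),4))
E
```

```text
clock: 18.62
position: [0.4748, -0.1439, 0.1891]
tool_rot: [-1.571, -0.0, -0.0]
force: [-0.5, -0.4, -1.9]
grip_width: 0.0462
[ 0.47446973 -0.1437439   0.18850219]
(194, 223, 118, 107) [ 0.4757 -0.2302  0.0529]
(180, 172, 141, 73) [ 0.4732 -0.1851  0.0493]
(381, 144, 87, 82) [ 0.6174 -0.1443  0.0347]
```

View pics/w11.png

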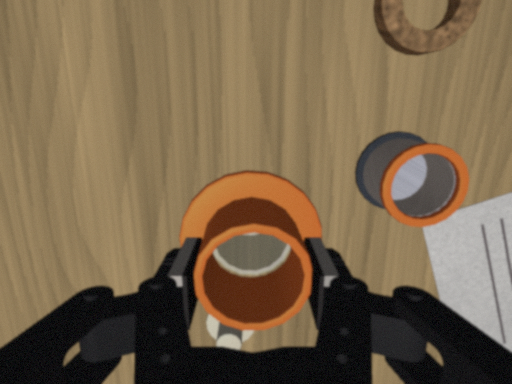

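```bash
python3 - <<'E'
from h import *
c=cam('wrist'); p=bot.observe()['position']
print(p,'neck',onplane(c,[[253,330],[194,270],[312,270]],p[2]+.0256).round(4), 'collar',onplane(c,[[252,171.5]],p[2]-.0104).round(4))
E
```

```text
[ 0.47446973 -0.1437439   0.18850219] neck [[ 0.4753 -0.1664  0.2141]
 [ 0.4523 -0.1388  0.2141]
 [ 0.4983 -0.1389  0.2141]] collar [[ 0.4749 -0.1074  0.1781]]
```

```bash
python3 -m crank '[{"hand":1,"dx":20,"dy":0,"dz":-1,"yaw":0},{"hand":1,"dx":50,"dy":0,"dz":-1,"yaw":0},{"hand":1,"dx":85,"dy":0,"dz":-1,"yaw":0},{"hand":1,"dx":115,"dy":0,"dz":-1,"yaw":0},{"hand":1,"dx":135,"dy":0,"dz":-1,"yaw":0},{"hand":1,"dx":142,"dy":0,"dz":-1,"yaw":0},{"hand":1,"dx":142,"dy":0,"dz":-1,"yaw":0},{"hand":1,"dx":142,"dy":15,"dz":-1,"yaw":0},{"hand":1,"dx":142,"dy":32,"dz":-1,"yaw":0},{"hand":1,"dx":142,"dy":42,"dz":-1,"yaw":0},{"hand":1,"dx":142,"dy":45,"dz":-1,"yaw":0},{"hand":1,"dx":142,"dy":45,"dz":-1,"yaw":0}]'
python3 - <<'E'
from h import *
for n in('wrist','scene'):
  cv2.imwrite(f'pics/{n}12.png',bot.grab_frame(n)[:,:,::-1])
a=cv2.imread('pics/scene12.png')[140:260,130:260]; b=cv2.imread('pics/wrist12.png')
cv2.imwrite('pics/c12.png',np.hstack([cv2.resize(a,(312,288),interpolation=2),cv2.resize(b,(384,288),interpolation=2)]))
print(bot.observe()['position'])
E
```

```text
clock: 19.67
position: [0.6161, -0.1447, 0.1434]
tool_rot: [-1.57, 0.002, -0.0]
force: [-1.1, 0.0, -1.2]
grip_width: 0.0459
[ 0.61708103 -0.14478106  0.14482701]
```

View pics/c12.png

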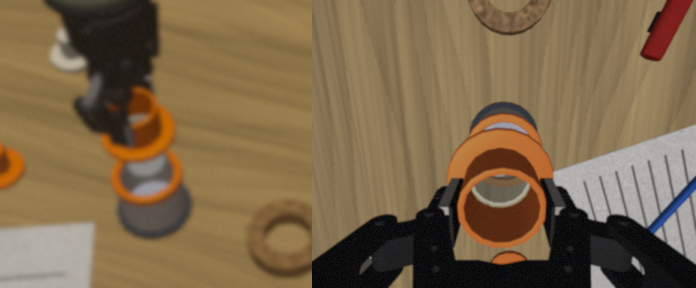

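The liner foot is over the orange mouth in both views. Lowering.

```bash
python3 -m crank '[{"hand":1,"dx":0,"dy":8,"dz":0,"yaw":0},{"hand":1,"dx":0,"dy":17,"dz":0,"yaw":0},{"hand":1,"dx":0,"dy":26,"dz":0,"yaw":0},{"hand":1,"dx":0,"dy":35,"dz":0,"yaw":0},{"hand":1,"dx":0,"dy":44,"dz":0,"yaw":0},{"hand":1,"dx":0,"dy":52,"dz":0,"yaw":0},{"hand":1,"dx":0,"dy":57,"dz":0,"yaw":0},{"hand":1,"dx":0,"dy":58,"dz":0,"yaw":0},{"hand":1,"dx":0,"dy":58,"dz":0,"yaw":0}]'
```

```text
clock: 20.52
position: [0.617, -0.1446, 0.0859]
tool_rot: [-1.571, 0.0, 0.0]
force: [0.4, 0.1, -2.2]
grip_width: 0.0463
```

```bash
python3 -m crank '[{"hand":1,"dx":0,"dy":1,"dz":0,"yaw":0},{"hand":1,"dx":0,"dy":2,"dz":0,"yaw":0},{"hand":1,"dx":0,"dy":2,"dz":0,"yaw":0},{"hand":1,"dx":0,"dy":2,"dz":0,"yaw":0}]'
```

```text
clock: 20.85
position: [0.6171, -0.1448, 0.0845]
tool_rot: [-1.571, -0.0, -0.0]
force: [-0.2, 0.0, -2.1]
grip_width: 0.0464
```

```bash
python3 -m crank '[{"hand":1,"dx":0,"dy":1,"dz":0,"yaw":0},{"hand":1,"dx":0,"dy":2,"dz":0,"yaw":0},{"hand":1,"dx":0,"dy":3,"dz":0,"yaw":0},{"hand":1,"dx":0,"dy":3,"dz":0,"yaw":0},{"hand":1,"dx":0,"dy":3,"dz":0,"yaw":0}]'
```

```text
clock: 21.27
position: [0.6172, -0.1448, 0.0818]
tool_rot: [-1.571, -0.0, -0.0]
force: [-3.5, 0.0, 6.7]
grip_width: 0.046
```

Contact at the predicted height (0.0818 against 0.0814). Release and rise.

```bash
python3 -m crank '[{"hand":1,"dx":0,"dy":0,"dz":0,"yaw":0},{"hand":0,"dx":0,"dy":-0.5,"dz":0,"yaw":0},{"hand":0,"dx":0,"dy":-0.5,"dz":0,"yaw":0},{"hand":0,"dx":0,"dy":-0.5,"dz":0,"yaw":0},{"hand":0,"dx":0,"dy":-0.5,"dz":0,"yaw":0},{"hand":0,"dx":0,"dy":-0.5,"dz":0,"yaw":0},{"hand":0,"dx":0,"dy":-0.5,"dz":0,"yaw":0},{"hand":0,"dx":0,"dy":-25,"dz":0,"yaw":0},{"hand":0,"dx":0,"dy":-60,"dz":0,"yaw":0},{"hand":0,"dx":0,"dy":-95,"dz":0,"yaw":0},{"hand":0,"dx":0,"dy":-118,"dz":0,"yaw":0},{"hand":0,"dx":0,"dy":-118,"dz":0,"yaw":0}]'
python3 - <<'E'
from h import *
for n in('wrist','scene'):
  cv2.imwrite(f'pics/{n}13.png',bot.grab_frame(n)[:,:,::-1])
a=cv2.imread('pics/scene13.png')[140:260,130:260]; b=cv2.imread('pics/wrist13.png')
cv2.imwrite('pics/c13.png',np.hstack([cv2.resize(a,(312,288),interpolation=2),cv2.resize(b,(384,288),interpolation=2)]))
print(bot.observe()['position'])
E
```

```text
clock: 22.27
position: [0.6191, -0.1449, 0.2045]
tool_rot: [-1.572, -0.007, -0.0]
force: [0.3, 0.4, 0.6]
grip_width: 0.0859
[ 0.61727909 -0.14490492  0.20005765]
```

View pics/c13.png

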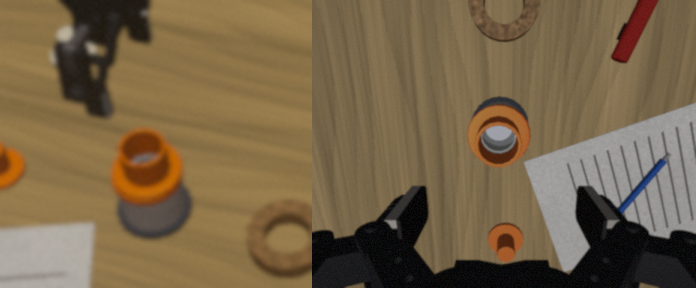

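Orange liner seated. On to the orange stopper.

```bash
python3 -m crank '[{"hand":0,"dx":0,"dy":0,"dz":-25,"yaw":0},{"hand":0,"dx":4,"dy":0,"dz":-65,"yaw":0},{"hand":0,"dx":6,"dy":0,"dz":-105,"yaw":0},{"hand":0,"dx":8,"dy":0,"dz":-145,"yaw":0},{"hand":0,"dx":8,"dy":0,"dz":-168,"yaw":0},{"hand":0,"dx":8,"dy":0,"dz":-174,"yaw":0},{"hand":0,"dx":8,"dy":0,"dz":-174,"yaw":0},{"hand":0,"dx":8,"dy":0,"dz":-174,"yaw":0},{"hand":0,"dx":8,"dy":0,"dz":-174,"yaw":0}]'
python3 - <<'E'
from h import *
c=cam('wrist');img=bot.grab_frame('wrist');cv2.imwrite('pics/w14.png',img[:,:,::-1])
for k in conts(mask(img,'orange'),300):
  print(cv2.boundingRect(k),np.round(circ(onplane(c,k,.022)),4))
print(bot.observe()['position'])
E
```

```text
clock: 23.12
position: [0.6253, -0.3167, 0.1988]
tool_rot: [-1.57, 0.0, 0.002]
force: [-0.1, 0.3, -0.5]
grip_width: 0.0856
(228, 147, 52, 52) [ 0.6281 -0.3183  0.0244]
[ 0.62536606 -0.31682535  0.19908226]
```

View pics/w14.png

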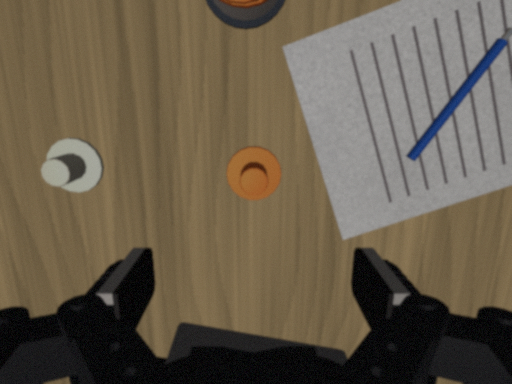

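Orange stopper at (254,173) gives (0.6275, −0.318), as in the top view.

```bash
python3 -m crank '[{"hand":0,"dx":2,"dy":35,"dz":-1,"yaw":0},{"hand":0,"dx":2,"dy":75,"dz":-1,"yaw":0},{"hand":0,"dx":2,"dy":115,"dz":-1,"yaw":0},{"hand":0,"dx":2,"dy":148,"dz":-1,"yaw":0},{"hand":0,"dx":2,"dy":163,"dz":-1,"yaw":0},{"hand":0,"dx":2,"dy":167,"dz":-1,"yaw":0},{"hand":0,"dx":2,"dy":167,"dz":-1,"yaw":0},{"hand":1,"dx":2,"dy":167,"dz":-1,"yaw":0},{"hand":1,"dx":2,"dy":167,"dz":-1,"yaw":0},{"hand":1,"dx":2,"dy":167,"dz":-1,"yaw":0},{"hand":1,"dx":2,"dy":167,"dz":-1,"yaw":0},{"hand":1,"dx":2,"dy":167,"dz":-1,"yaw":0}]' 30
python3 -m crank '[{"hand":1,"dx":0,"dy":0,"dz":0,"yaw":0},{"hand":1,"dx":0,"dy":0,"dz":0,"yaw":0},{"hand":1,"dx":0,"dy":0,"dz":0,"yaw":0},{"hand":1,"dx":0,"dy":0,"dz":0,"yaw":0}]'
```

```text
clock: 24.17
position: [0.6273, -0.3199, 0.0332]
tool_rot: [-1.571, -0.001, -0.0]
force: [0.2, -0.2, 0.0]
grip_width: 0.0254
clock: 24.5
position: [0.6273, -0.32, 0.0331]
tool_rot: [-1.571, -0.001, -0.0]
force: [-2.9, 0.1, 6.5]
grip_width: 0.0248
```

```bash
python3 -m crank '[{"hand":1,"dx":0,"dy":-10,"dz":0,"yaw":0},{"hand":1,"dx":0,"dy":-35,"dz":0,"yaw":0},{"hand":1,"dx":0,"dy":-70,"dz":0,"yaw":0},{"hand":1,"dx":0,"dy":-105,"dz":0,"yaw":0},{"hand":1,"dx":0,"dy":-135,"dz":0,"yaw":0},{"hand":1,"dx":-2,"dy":-155,"dz":20,"yaw":0},{"hand":1,"dx":-5,"dy":-158,"dz":45,"yaw":0},{"hand":1,"dx":-9,"dy":-158,"dz":65,"yaw":0},{"hand":1,"dx":-9,"dy":-158,"dz":70,"yaw":0},{"hand":1,"dx":-9,"dy":-158,"dz":70,"yaw":0},{"hand":1,"dx":-9,"dy":-158,"dz":70,"yaw":0}]'
python3 - <<'E'
from h import *
img=bot.grab_frame('wrist');cv2.imwrite('pics/w15.png',img[:,:,::-1])
print(bot.observe()['position'])
b=img[:,:,::-1]
cv2.imwrite('pics/c15.png',np.hstack([cv2.resize(b[0:130,180:310],(390,390),interpolation=2),cv2.resize(b[180:310,190:320],(390,390),interpolation=2)]))
E
```

```text
clock: 25.42
position: [0.6181, -0.2503, 0.1907]
tool_rot: [-1.571, -0.0, -0.0]
force: [0.3, -1.2, 0.4]
grip_width: 0.0249
[ 0.61796339 -0.25087256  0.19043033]
```

View pics/c15.png

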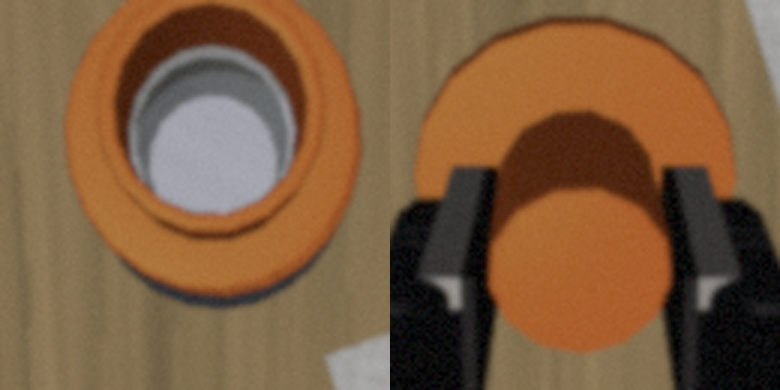

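```bash
python3 - <<'E'
from h import *
c=cam('wrist');p=bot.observe()['position']
print(p);print(onplane(c,[[218.3,35],[283,35],[250.7,71.3],[250.7,77.3]],.107).round(4), onplane(c,[[251,98.7],[202.3,45],[299.7,45]],.068).round(4))
print('flange',onplane(c,[[253.3,186]],p[2]-.014).round(4),'knob',onplane(c,[[253,297],[223,267],[284,267]],p[2]+.021).round(4))
E
```

```text
[ 0.61796339 -0.25087256  0.19043033]
[[ 0.5976 -0.144   0.107 ]
 [ 0.6377 -0.144   0.107 ]
 [ 0.6176 -0.1651  0.107 ]
 [ 0.6176 -0.1688  0.107 ]] [[ 0.6176 -0.182   0.068 ]
 [ 0.5821 -0.1441  0.068 ]
 [ 0.6534 -0.1442  0.068 ]]
flange [[ 0.619  -0.2225  0.1764]] knob [[ 0.6188 -0.261   0.2114]
 [ 0.6067 -0.2471  0.2114]
 [ 0.6313 -0.2472  0.2114]]
```

```bash
python3 -m crank '[{"hand":1,"dx":0,"dy":0,"dz":20,"yaw":0},{"hand":1,"dx":-1,"dy":0,"dz":50,"yaw":0},{"hand":1,"dx":-1,"dy":0,"dz":80,"yaw":0},{"hand":1,"dx":-1,"dy":0,"dz":99,"yaw":0},{"hand":1,"dx":-1,"dy":0,"dz":104,"yaw":0},{"hand":1,"dx":-1,"dy":0,"dz":104,"yaw":0},{"hand":1,"dx":-1,"dy":12,"dz":104,"yaw":0},{"hand":1,"dx":-1,"dy":26,"dz":104,"yaw":0},{"hand":1,"dx":-1,"dy":36,"dz":104,"yaw":0},{"hand":1,"dx":-1,"dy":40,"dz":104,"yaw":0},{"hand":1,"dx":-1,"dy":40,"dz":104,"yaw":0},{"hand":1,"dx":-1,"dy":40,"dz":104,"yaw":0}]'
python3 - <<'E'
from h import *
for n in('wrist','scene'):
  cv2.imwrite(f'pics/{n}16.png',bot.grab_frame(n)[:,:,::-1])
a=cv2.imread('pics/scene16.png')[140:260,130:260]; b=cv2.imread('pics/wrist16.png')
cv2.imwrite('pics/c16.png',np.hstack([cv2.resize(a,(312,288),interpolation=2),cv2.resize(b,(384,288),interpolation=2)]))
print(bot.observe()['position'])
E
```

```text
clock: 26.47
position: [0.6171, -0.1463, 0.1502]
tool_rot: [-1.571, 0.0, -0.001]
force: [-0.1, -0.8, -1.5]
grip_width: 0.0243
[ 0.61733461 -0.14598002  0.15083384]
```

View pics/c16.png

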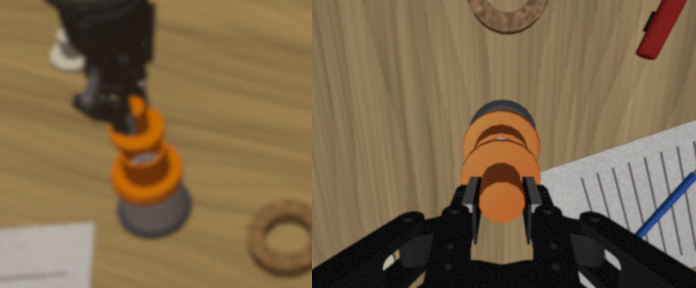

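The stopper is above the neck and aligned in both views. Lowering.

```bash
python3 -m crank '[{"hand":1,"dx":0,"dy":5,"dz":0,"yaw":0},{"hand":1,"dx":0,"dy":10,"dz":0,"yaw":0},{"hand":1,"dx":0,"dy":15,"dz":0,"yaw":0},{"hand":1,"dx":0,"dy":19,"dz":0,"yaw":0},{"hand":1,"dx":0,"dy":22,"dz":0,"yaw":0},{"hand":1,"dx":0,"dy":24,"dz":0,"yaw":0},{"hand":1,"dx":0,"dy":24,"dz":0,"yaw":0},{"hand":1,"dx":0,"dy":24,"dz":0,"yaw":0}]'
```

```text
clock: 27.23
position: [0.6171, -0.1457, 0.1263]
tool_rot: [-1.571, 0.0, 0.0]
force: [1.1, 0.4, -0.1]
grip_width: 0.0244
```

```bash
python3 -m crank '[{"hand":1,"dx":0,"dy":1,"dz":0,"yaw":0},{"hand":1,"dx":0,"dy":2,"dz":0,"yaw":0},{"hand":1,"dx":0,"dy":3,"dz":0,"yaw":0},{"hand":1,"dx":0,"dy":3,"dz":0,"yaw":0},{"hand":1,"dx":0,"dy":3,"dz":0,"yaw":0}]'
```

```text
clock: 27.65
position: [0.6172, -0.1459, 0.124]
tool_rot: [-1.571, -0.0, -0.0]
force: [-3.5, 0.3, 9.6]
grip_width: 0.0246
```

Contact at 0.1240, against 0.1241 predicted. Release, rise and check.

```bash
python3 -m crank '[{"hand":1,"dx":0,"dy":-0.5,"dz":0,"yaw":0},{"hand":0.4,"dx":0,"dy":-0.5,"dz":0,"yaw":0},{"hand":0.4,"dx":0,"dy":-0.5,"dz":0,"yaw":0},{"hand":0,"dx":0,"dy":-0.5,"dz":0,"yaw":0},{"hand":0,"dx":0,"dy":-0.5,"dz":0,"yaw":0},{"hand":0,"dx":0,"dy":-0.5,"dz":0,"yaw":0},{"hand":0,"dx":0,"dy":-0.5,"dz":0,"yaw":0},{"hand":0,"dx":0,"dy":-25,"dz":0,"yaw":0},{"hand":0,"dx":0,"dy":-60,"dz":0,"yaw":0},{"hand":0,"dx":0,"dy":-95,"dz":0,"yaw":0},{"hand":0,"dx":0,"dy":-125,"dz":0,"yaw":0},{"hand":0,"dx":0,"dy":-130,"dz":0,"yaw":0}]'
python3 -m crank '[{"hand":0,"dx":-30,"dy":0,"dz":-20,"yaw":0},{"hand":0,"dx":-70,"dy":0,"dz":-40,"yaw":0},{"hand":0,"dx":-105,"dy":0,"dz":-50,"yaw":0},{"hand":0,"dx":-140,"dy":0,"dz":-50,"yaw":0},{"hand":0,"dx":-150,"dy":0,"dz":-50,"yaw":0},{"hand":0,"dx":-150,"dy":0,"dz":-50,"yaw":0},{"hand":0,"dx":-150,"dy":0,"dz":-50,"yaw":0}]'
python3 - <<'E'
from h import *
for n in('top','scene'):
  img=bot.grab_frame(n); cv2.imwrite(f'pics/{n}17.png',img[:,:,::-1]); c=cam(n)
  for col in H:
    for k in conts(mask(img,col)): print(n,col,cv2.boundingRect(k))
s=bot.observe();print(s['position'],s['force'],s['clock'])
E
```

```text
clock: 28.65
position: [0.6188, -0.1457, 0.2587]
tool_rot: [-1.572, -0.006, -0.0]
force: [-0.2, 1.1, -0.1]
grip_width: 0.0853
clock: 29.23
position: [0.4673, -0.1959, 0.2537]
tool_rot: [-1.571, -0.001, -0.0]
force: [1.5, 0.2, 0.5]
grip_width: 0.0852
top green (109, 149, 32, 30)
top orange (300, 152, 30, 30)
scene green (363, 219, 31, 38)
scene orange (176, 187, 30, 38)
[ 0.46810447 -0.19544255  0.25332933] [-0.04392862  0.41245787 -0.48330735] 29.3333
```

View pics/scene17.png

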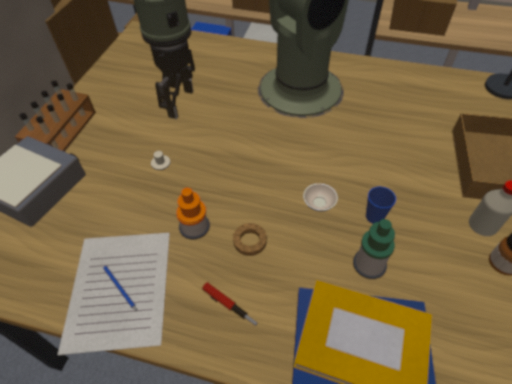

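View pics/top17.png

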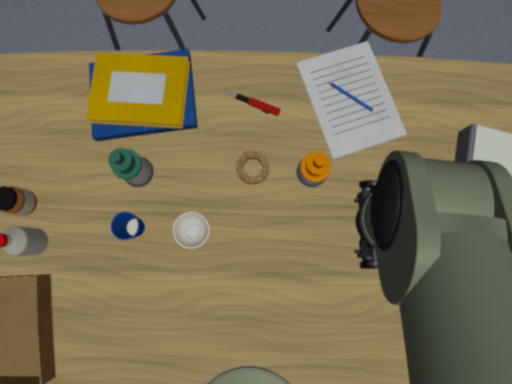

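Both flasks look assembled: green at (378,247) and orange at (192,213) in the scene view. The other objects are at their first pixel positions. I'll check the stoppers against projection, then hand in.

```bash
python3 - <<'E'
from h import *
for n in('scene','top'):
  K,d,R,t=cam(n)
  P=np.array([[.6095,.2975,.175],[.6177,-.145,.145]])
  print(n,cv2.projectPoints(P,cv2.Rodrigues(R)[0],t,K,d)[0].reshape(-1,2).round(1))
a=cv2.imread('pics/scene17.png');b=cv2.imread('pics/top17.png')
f=lambda i,y,x:cv2.resize(i[y:y+70,x:x+70],(350,350),interpolation=2)
cv2.imwrite('pics/c17.png',np.hstack([f(a,210,345),f(a,175,155)]))
E
```

```text
scene [[384.7 223.6]
 [185.3 191.3]]
top [[114.1 155.3]
 [320.6 158.9]]
```

View pics/c17.png

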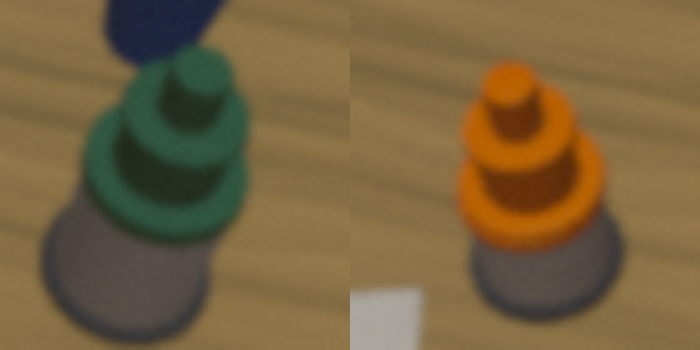

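```bash
python3 -c "
from workcell import bot
print(bot.job_done())"
```

```text
the job is handed in; nothing more can be done
None
```

Both vacuum flasks are together, green first and then orange, and I handed the job in with the robot's clock at about 29 s. The system gives no verdict, so this rests on my own checks.

- **Seating:** each liner and stopper touched down within 0.5 mm of the height I had worked out. The highest vertical force was about 22 N, when the green liner met its rim.
- **Final pictures:** the scene view shows both stacks upright with flange on neck and collar on rim. The knob tops lie within 2 px (about 3 mm) of where they should be.
- **Other objects:** the dish, cork ring and blue cup are at their starting pixels in both views, judged by eye. The white stopper is also where it was in the scene view; the arm hid it from the top camera.
- **Hand:** the gripper was open, well clear of everything, with no significant force on the tool.

No check failed. My measurements of the same part in different views differed by up to about 3 mm, inside the 5–6 mm of play in the fits.

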